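# Unclip the clipper battery from its charging dock

### The job

Take the charged clipper battery off its dock: press the red thumb plate down, keep it down and draw the battery straight out of the hooded socket along the dock, gently and without forcing the catch. Then lift it off the dock and lay it flat, right way up, in the white tray, let go, and leave the pot, the timer and the dropper bottle where they are.

Things in the scene. Friction and masses are not known exactly. Their poses are not given: they have to be found in the camera images.
- dock: Black charging dock fixed to the worktop; origin: centre of its underside. Flat deck 150 mm (own x) by 84 mm (y), top face 12 mm above the origin. At its +x end a hooded socket (x = +33 to +75 mm, 75 mm wide, top 57 mm above the origin), closed at the back, open towards -x. The battery comes out towards the dock's -x; the rest of the deck is bare and slick.
- pack: Grey battery with an orange band, 90 (own x) x 50 (y) x 30 mm (z), 0.2 to 0.4 kg; origin: centre of its underside. At the start it lies on the deck, x along the dock's x, origin at dock x = +22 mm, its +x end in the socket: clear after 34 mm towards -x. It must not bear on the dock with over 30 N, weight included. Once out, grip it across its 50 mm, beside the plate.
- plate_foot (a point): Point on the battery's top face, 16 mm to -x of its centre, right under the red thumb plate (30 mm in x, 26 mm in y, centred on it). The plate's height differs from start to start and is not reported: its pressing face stands 14 to 30 mm above this point; find it by touch. A lip 8 mm high along its -x edge (inner face 13 mm from this point) lets a pressing fingertip draw the battery out.
- catch (a point): Sprung catch on the battery, worked by the plate: point on the top face where it stands, 19 mm to +x of the centre. It hooks behind the socket's front edge with 1.5 mm play. The plate sinks straight down: 3 N at first, about 8.5 N at 5.5 mm, where the catch is free, 11.5 N at the solid stop at 8.5 mm; let go, it rises. Keep it down over the first 12 mm of the pull; free, it drags with 3 to 5 N.
- tray: Open white tray fixed to the worktop, 160 mm (own x) by 112 mm (y), 20 mm high, walls 4 mm, inner floor 4 mm above the origin. Origin: centre of its underside.
- pot: Bystander: low white and grey cosmetics pot, 84 mm across, 27 mm high; origin at the centre of its underside.
- timer: Bystander: white twist timer with an orange dial, 62 mm across, 37 mm high; origin at the centre of its underside.
- dropper: Bystander: small amber dropper bottle with a black top, 33 mm across, 102 mm high; origin at the centre of its underside.

How it is judged:
By the outcome, as a careful person would: the job done as asked, in the order asked, and still so for the second after the job is handed in, with the robot touching nothing.
It also fails if it takes over 58 s, if anything falls off the work surface, if the arm or the gripper's body presses on something with over 40 N, if the wrist force passes 120 N, or if a joint passes its speed limit or range.

### The arm

A 6-joint arm with a two-finger parallel gripper is mounted at the origin on a cart in front of the work surface, level with it; the furniture and walls round the work are solid. World frame = base frame: x ahead of the robot, y to its left, z up, the work surface at z = 0. Lengths are in m, angles in degrees, forces in N, time in s.
With the tool pointing down it reaches from about 0.375 to 0.75 m from the base axis. Payload 9 kg.
Tool frame: the origin (TCP) lies where the fingers leave the gripper's body, on its centre line; the fingertips stand 73 mm ahead of it and the grasp point (between the pads) lies 54 mm ahead of it (robot.tip_reach is the distance from the TCP to the fingertips, in m); z points along the fingers, y is the direction in which the jaws open and shut (so a half turn about z gives the same grasp; the last joint's range is limited). The gripper opens to 85 mm and grips with 20 to 120 N. Pads are 22 mm wide; open, the fingers measure 114 mm over their backs; the gripper's body (76 mm by 85 mm) begins 54 mm behind the grasp point. The pads swing forward as they close: fully open they stand 13 mm farther back than shut.
Start: joints at [57.542, 5.964, 5.575, 89.605, 0, 77.527], TCP at [0.205, 0.564, 0.304] pointing down, gripper open.
Joint ranges: [-171.21, 171.21], [-48.23, 106.86], [-62.78, 66.21], [-105.2, 120.99], [-86.42, 89.51], [-180, 180]. Speed limits (degrees/s): [127.2, 127.2, 147.25, 180, 180, 180].

### API

Orientations are given as [roll, pitch, yaw] about the fixed x, y, z axes, in that order (R = Rz(yaw) Ry(pitch) Rx(roll)).
In Python, from plant import robot gives the robot as it stands. Calls block until the motion is done:
- robot.move_pose(position, orientation): joint-space move of the TCP to a pose.
- robot.line_to(position, vel=0.15, rotation=None, guard=None): straight line of the TCP; rotation=None keeps the orientation; vel is the mean speed in m/s. With guard (N) it stops when the force on the tool has changed by that much, and returns True; else False.
- robot.goto_joints(angles): joint-space move.
- robot.set_gripper(opening): finger opening in m; the grip force is fixed at half the most; returns when the fingers have stopped.
- robot.pause(seconds).
- robot.ik(position, orientation): joint angles nearest the present ones, or None.
- robot.observe(): the state.
- robot.grab_frame(name): name is "scene" or "top" or "wrist"; returns the picture (384x512x3 uint8, blue, green, red); there is no depth.
- robot.get_calibration(name): a dict with "vertical_fov" (degrees; the focal length in pixels is half the picture's height over the tangent of half this angle, whatever the lens; pixels are square), "cx", "cy" (the principal point, pixels), "rvec" (rotation vector, rad) and "tvec" (3), from world to camera coordinates, as OpenCV has them. Camera axes: x right, y down, z forward; pixel columns grow to the right and rows downward; lengths in m; the calibration is good to about 2 mm. A picture is of the moment at which its call begins: read the wrist's pose just before it. get_calibration takes no time and is no camera call; for the wrist camera it gives the pose at the moment of the call.
A pose or a line that the arm cannot do raises robot.IKError and nothing moves.
- robot.job_done(): hands the job in, once; it reports no verdict.
The state is a dict: "time": time; "q": joint angles; "qvel": joint speeds; "joint_torque": joint torques, N m; "tool_pos": TCP position; "tcp_rot": TCP orientation; "ft_force": force on the tool from outside, world axes, zero at the start; "torque": the same for the moment, N m; "gripper_width": finger opening in m.
Only numpy, scipy, OpenCV 4.12 (cv2) and the standard library are available. Lean on these libraries where they do the work, as an engineer would, in place of code of your own. Each camera call takes 0.05 s, during which the arm holds its last target. There are 200 camera calls.

## Working session

There is one attempt and no reset: what is moved stays moved. The work goes in short steps, each a Python script; the robot and the scene stay as the last script left them, time stands still between calls to the robot, and variables do not carry over. Pictures are saved under pics/ and viewed, about 8 in all and at most 12, crops included, and the job is handed in when it is done.

```bash
ls; mkdir -p pics; python3 - <<'E'
from plant import robot
import cv2,numpy as np
for n in ["scene","top"]:
    f=robot.grab_frame(n); cv2.imwrite(f"pics/{n}0.png",f)
    c=robot.get_calibration(n); R=cv2.Rodrigues(np.array(c["rvec"],float))[0]; print(n,c,-R.T@np.array(c["tvec"]).ravel())
a=cv2.imread("pics/scene0.png");b=cv2.imread("pics/top0.png")
print(robot.observe(),robot.tip_reach)
E
```

```text
pics
scene {'vertical_fov': 51.04598756883056, 'cx': 261.5084448095889, 'cy': 193.14676142134144, 'rvec': array([ 1.89613334, -1.20510402,  0.61984488]), 'tvec': array([-0.11653167,  0.38077526,  0.53356185])} [-0.14788341 -0.20569151  0.61569406]
top {'vertical_fov': 42.83704721494383, 'cx': 250.9107460754761, 'cy': 186.60936350866635, 'rvec': array([ 2.1780539 , -2.15193003,  0.14644245]), 'tvec': array([0.14398045, 0.5770494 , 1.01687585])} [0.44780557 0.16442072 1.07712063]
{'time': 0.1, 'q': array([ 5.75415363e+01,  5.99648623e+00,  5.53177780e+00,  8.96033689e+01,
       -1.35963911e-03,  7.75273288e+01]), 'qvel': array([-0.02840358, -0.09859093,  0.15968221,  0.03984975, -0.04021268,
        0.02726004]), 'joint_torque': array([ 5.72638484e-03, -5.58202958e+01,  5.04722142e+01,  1.29340004e-02,
       -2.98279492e-04, -1.15041698e-05]), 'tool_pos': array([0.20494982, 0.56369287, 0.30318937]), 'tcp_rot': array([-1.79933236e+02, -1.33753751e-02,  1.60014201e+02]), 'ft_force': array([-0.27310754,  0.23424809,  0.38831968]), 'torque': array([0.01978544, 0.05755287, 0.01076013]), 'gripper_width': 0.08554634756532607} 0.0726
```

View pics/top0.png

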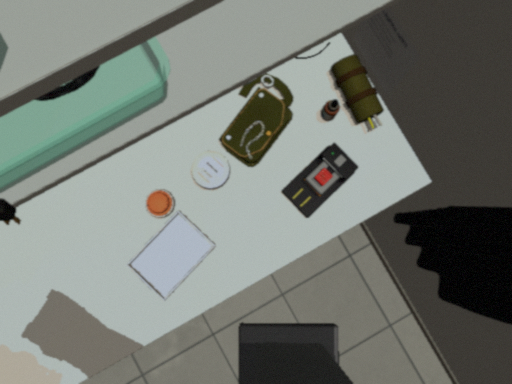

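View pics/scene0.png

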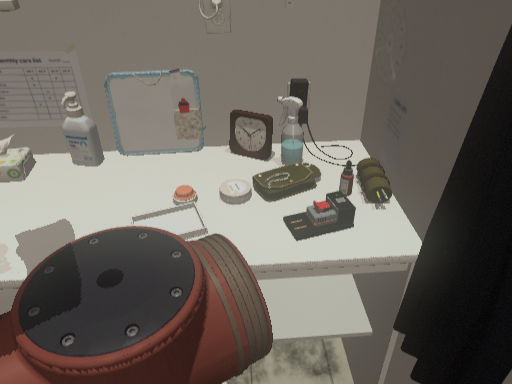

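```bash
cat > h.py <<'E'
import cv2,numpy as np
def ray(cal,uv,z):
    R=cv2.Rodrigues(np.array(cal["rvec"],float))[0]; t=np.array(cal["tvec"]).ravel(); C=-R.T@t
    f=192/np.tan(np.radians(cal["vertical_fov"]/2))
    d=R.T@np.array([(uv[0]-cal["cx"])/f,(uv[1]-cal["cy"])/f,1]); return C+d*(z-C[2])/d[2]
def proj(cal,P):
    f=192/np.tan(np.radians(cal["vertical_fov"]/2))
    K=np.array([[f,0,cal["cx"]],[0,f,cal["cy"]],[0,0,1.]])
    return cv2.projectPoints(np.array(P,float).reshape(-1,1,3),np.array(cal["rvec"],float),np.array(cal["tvec"],float),K,None)[0].reshape(-1,2)
E
python3 - <<'E'
from plant import robot
import cv2,numpy as np
from h import *
b=cv2.imread("pics/top0.png");c=robot.get_calibration("top")
hsv=cv2.cvtColor(b,cv2.COLOR_BGR2HSV)
# dock: dark
m=(b.max(2)<60).astype(np.uint8); roi=np.zeros_like(m); roi[138:222,275:362]=1; m*=roi
m=cv2.morphologyEx(m,cv2.MORPH_CLOSE,np.ones((9,9)))
k=max(cv2.findContours(m,0,2)[0],key=cv2.contourArea); r=cv2.minAreaRect(k); print("dock",r); bx=cv2.boxPoints(r); print([ray(c,p,.012)[:2].round(4) for p in bx],bx.round(1))
red=((hsv[...,1]>170)&((hsv[...,0]<8)|(hsv[...,0]>172))&(hsv[...,2]>80)).astype(np.uint8)*roi
k=max(cv2.findContours(red,0,2)[0],key=cv2.contourArea); r=cv2.minAreaRect(k); print("red",r,ray(c,r[0],.065))
# tray
for s in (30,45,60):
  e=cv2.Canny(b,s,2*s); roi2=np.zeros_like(m); roi2[203:305,122:222]=1; e=cv2.morphologyEx(e*roi2,cv2.MORPH_CLOSE,np.ones((3,3)))
  k=max(cv2.findContours(e,0,2)[0],key=cv2.contourArea); r=cv2.minAreaRect(k); bx=cv2.boxPoints(r); print("tray",r,[ray(c,p,.02)[:2].round(4) for p in bx])
A=cv2.resize(b[130:225,270:370],None,fx=5,fy=5,interpolation=3)
B=cv2.resize(b[200:305,120:225],None,fx=2.8,fy=2.8,interpolation=3)
o=np.zeros((500,800,3),np.uint8);o[:475,:500]=A;o[:B.shape[0],504:504+B.shape[1]]=B
cv2.imwrite("pics/c1.png",o)
E
```

```text
dock ((319.55389404296875, 179.38885498046875), (36.40666198730469, 70.95606231689453), 45.855098724365234)
[array([0.5691, 0.0837]), array([ 0.681 , -0.0292]), array([ 0.623 , -0.0849]), array([0.5125, 0.0281])] [[281.4 191. ]
 [332.3 141.6]
 [357.7 167.7]
 [306.8 217.2]]
red ((323.2500305175781, 176.25001525878906), (10.60660171508789, 14.142135620117188), 45.0) [5.95291464e-01 1.50594996e-04 6.50000000e-02]
tray ((162.39846801757812, 245.10476684570312), (82.14871978759766, 78.01884460449219), 44.09062194824219) [array([0.4483, 0.4594]), array([0.5703, 0.3478]), array([0.4486, 0.2176]), array([0.33  , 0.3298])]
tray ((162.39846801757812, 245.10476684570312), (82.14871978759766, 78.01884460449219), 44.09062194824219) [array([0.4483, 0.4594]), array([0.5703, 0.3478]), array([0.4486, 0.2176]), array([0.33  , 0.3298])]
tray ((162.39846801757812, 245.10476684570312), (82.14871978759766, 78.01884460449219), 44.09062194824219) [array([0.4483, 0.4594]), array([0.5703, 0.3478]), array([0.4486, 0.2176]), array([0.33  , 0.3298])]
```

View pics/c1.png

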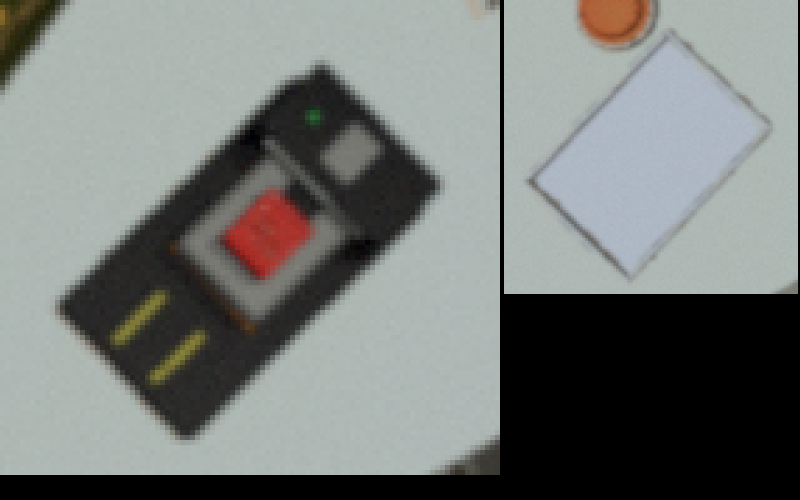

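```bash
python3 - <<'E'
from plant import robot
import cv2,numpy as np
from h import *
c=robot.get_calibration("top")
P=lambda u,z:ray(c,u,z)[:2]
a,b=P((282.4,191.6),.012),P((307.4,217.4),.012)
d,e=P((335,143),.057),P((358,167),.057)
p,q=P((304.4,179.6),.042),P((320,195.6),.042)
for n,(s,t) in dict(deck=(a,b),sock=(d,e),pack=(p,q)).items():
    v=s-t; n_=np.array([v[1],-v[0]]); print(n,s,t,np.linalg.norm(v)*1e3,"yaw",np.degrees(np.arctan2(n_[1],n_[0])),"mid",(s+t)/2)
v=(d+e)/2-(a+b)/2; print("axis",np.degrees(np.arctan2(v[1],v[0])),np.linalg.norm(v))
T=[P(u,.02) for u in [(179.3,211.8),(215.4,245.4),(165,299.3),(129.3,264.3)]]
print("tray",np.mean(T,0),[(np.linalg.norm(T[i]-T[i-1]).round(4),np.degrees(np.arctan2(*(T[i]-T[i-1])[::-1])).round(1)) for i in range(4)])
print("red",P((323.25,176.25),.062))
for yaw in (-45,-42,135,45,-135): print(yaw,robot.ik([.595,0,.3],[180,0,yaw]),robot.ik([.56,.03,.13],[180,0,yaw]))
E
```

```text
deck [0.5678385  0.08150519] [0.51195962 0.02677709] 78.21518463434818 yaw -45.59609331358824 mid [0.53989906 0.05414114]
sock [ 0.66827602 -0.02669079] [ 0.61721496 -0.07500103] 70.29303267618467 yaw -46.585671463522814 mid [ 0.64274549 -0.05084591]
pack [0.59087312 0.03685142] [0.55690949 0.00363686] 47.50510331029485 yaw -45.638849282859525 mid [0.5738913  0.02024414]
axis -45.59010652909888 0.1469682632913591
tray [0.42786747 0.31678006] [(np.float64(0.1529), np.float64(-42.3)), (np.float64(0.1065), np.float64(-131.9)), (np.float64(0.1545), np.float64(137.7)), (np.float64(0.1064), np.float64(47.3))]
red [ 5.95728654e-01 -3.36249755e-04]
-45 [ -12.58073717    5.03739495    4.18464433   89.14724938    0.
 -147.58073717] [ -10.29519138    1.65628206  -17.09343606   71.25028188    0.
 -145.29519138]
-42 [ -12.58073717    5.03739495    4.18464433   89.14724938    0.
 -150.58073717] [ -10.29519138    1.65628206  -17.09343606   71.25028188    0.
 -148.29519138]
135 [-12.58073717   5.03739495   4.18464433  89.14724938   0.
  32.41926283] [-10.29519138   1.65628206 -17.09343606  71.25028188   0.
  34.70480862]
45 [-12.58073717   5.03739495   4.18464433  89.14724938   0.
 122.41926283] [-10.29519138   1.65628206 -17.09343606  71.25028188   0.
 124.70480862]
-135 [-12.58073717   5.03739495   4.18464433  89.14724938   0.
 -57.58073717] [-10.29519138   1.65628206 -17.09343606  71.25028188   0.
 -55.29519138]
```

```bash
python3 - <<'E'
from plant import robot
import cv2,numpy as np
from h import *
robot.move_pose([.57,.0225,.30],[180,0,134.4])
robot.set_gripper(0)
o=robot.observe(); c=robot.get_calibration("wrist"); f=robot.grab_frame("wrist"); 
cv2.imwrite("pics/w1.png",f); np.save("w1.npy",c,allow_pickle=True)
R=cv2.Rodrigues(np.array(c["rvec"],float))[0]; print(o["time"],o["tool_pos"],o["ft_force"],o["gripper_width"],c,-R.T@np.array(c["tvec"]).ravel())
E
```

```text
3.1917 [0.57000001 0.02248503 0.30002975] [-0.02144039  0.21599679 -0.35020182] 0.00016410790084270082 {'vertical_fov': 61.953629441761514, 'cx': 249.26278662010367, 'cy': 190.55657236151094, 'rvec': array([-2.61822754, -1.06945719, -0.18126917]), 'tvec': array([-0.42389008, -0.40309401,  0.25068766])} [0.51169851 0.08306129 0.36915761]
```

View pics/w1.png

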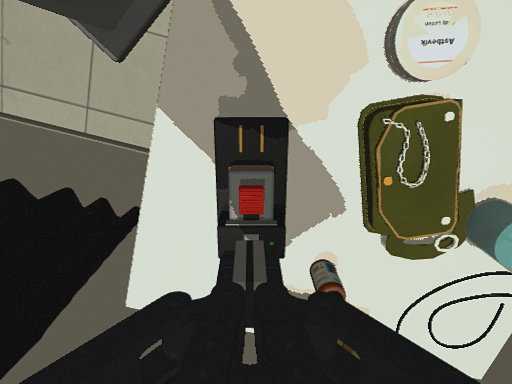

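```bash
python3 - <<'E'
import cv2,numpy as np
from h import *
c=np.load("w1.npy",allow_pickle=True).item(); b=cv2.imread("pics/w1.png"); hsv=cv2.cvtColor(b,cv2.COLOR_BGR2HSV)
P=lambda u,z:ray(c,u,z)
# deck edges by dark mask
m=b.max(2)<70
L=[];Rr=[]
for r in range(126,160,3):
    x=np.where(m[r,200:305])[0]+200; L.append(P((x[0]-.5,r),.012)[:2]); Rr.append(P((x[-1]+.5,r),.012)[:2])
T=[]
for u in (220,225,230,250,255,270,280,284):
    y=np.where(m[105:140,u])[0]+105; T.append(P((u,y[0]-.5),.012)[:2])
L,Rr,T=map(np.array,(L,Rr,T))
def ang(A): v=cv2.fitLine(A.astype(np.float32)*1000,2,0,.01,.01).ravel(); return np.degrees(np.arctan2(v[1],v[0])),v[2:]/1000
for n,A in dict(L=L,R=Rr,T=T).items(): print(n,ang(A))
print("mid",(L.mean(0)+Rr.mean(0))/2,"w",np.linalg.norm(L.mean(0)-Rr.mean(0)))
yaw=np.radians((ang(L)[0]+ang(Rr)[0])/2); 
red=((hsv[...,1]>150)&((hsv[...,0]<6)|(hsv[...,0]>172))&(hsv[...,2]>60)).astype(np.uint8); red[:150]=0
k=max(cv2.findContours(red[:, :300],0,2)[0],key=cv2.contourArea); print("red",cv2.boundingRect(k),cv2.minAreaRect(k))
cv2.imwrite("pics/w1c.png",cv2.resize(b[110:265,200:305],None,fx=5,fy=3.8*1,interpolation=0)[:,:] )
print(cv2.imread("pics/w1c.png").shape)
E
```

```text
L (np.float32(-45.500202), array([0.5304345 , 0.00826916], dtype=float32))
R (np.float32(-45.969784), array([0.5892495 , 0.06593644], dtype=float32))
T (np.float32(44.440907), array([0.5404014 , 0.05828389], dtype=float32))
mid [0.559842  0.0371028] w 0.08236939542894904
red (239, 185, 25, 29) ((251.0, 199.0), (28.0, 24.0), 90.0)
(589, 525, 3)
```

View pics/w1c.png

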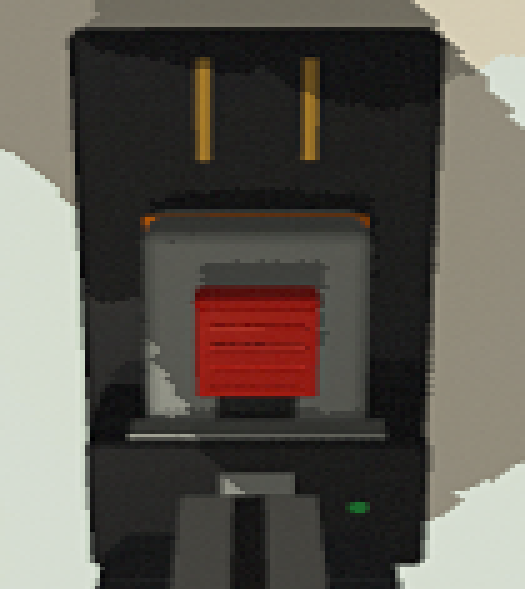

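```bash
python3 - <<'E'
import cv2,numpy as np
from h import *
c=np.load("w1.npy",allow_pickle=True).item()
a=np.radians(-45.65); u=np.array([np.cos(a),np.sin(a)]); n=np.array([-u[1],u[0]]); O=np.array([.5921,.0040])
D=lambda col,row,z:((ray(c,(200+col/5-.5,110+row/3.8-.5),z)[:2]-O)@np.c_[u,n]*1e3).round(1)
print("deck end",D(258,30,.012)," packend",D(145,216,.042),D(370,216,.042),"hood",D(128,436,.057),D(384,436,.057))
for h in (14,20,26,30): print(h,"lip",D(195,289,.042+.001*h+.008),D(320,289,.042+.001*h+.008),"front",D(195,396,.042+h/1e3),D(320,396,.042+h/1e3))
E
```

```text
deck end [-74.    0.3]  packend [-26.6 -23.6] [-26.7  23.9] hood [ 33.4 -27.5] [33.4 27.4]
14 lip [-12.5 -12.5] [-12.5  12.6] front [ 21.6 -13.1] [21.6 13.5]
20 lip [-14.5 -12.3] [-14.5  12.3] front [ 19.  -12.9] [19.  13.2]
26 lip [-16.5 -12.1] [-16.5  12. ] front [ 16.5 -12.7] [16.4 12.9]
30 lip [-17.8 -12. ] [-17.8  11.8] front [ 14.7 -12.5] [14.7 12.7]
```

```bash
cat >> h.py <<'E'
YAW=-45.65; a_=np.radians(YAW); U=np.array([np.cos(a_),np.sin(a_)]); N=np.array([-U[1],U[0]]); O=np.array([.5919,.0035])
def W(x,y,z): return [*(O+x*U+y*N),z]
RPY=[180,0,YAW+180]
def st(robot,tag=""):
    o=robot.observe(); p=np.array(o["tool_pos"]); d=(p[:2]-O)
    f=np.array(o["ft_force"]); print(tag,"t%.2f"%o["time"],"dock",(d@U*1e3).round(1),(d@N*1e3).round(1),"z",(p[2]*1e3).round(2),"F u,n,z",(f[:2]@U).round(1),(f[:2]@N).round(1),f[2].round(1),"w",round(o["gripper_width"]*1e3,1)); return o
E
python3 - <<'E'
from plant import robot
from h import *
T=robot.tip_reach
robot.move_pose(W(.008,0,.10+T),RPY); 
robot.line_to(W(.008,0,.084+T),vel=.05); robot.pause(.2); st(robot,"above")
hit=robot.line_to(W(.008,0,.045+T),vel=.012,guard=1.8); st(robot,"hit %s"%hit); robot.pause(.2); o=st(robot)
print("tip",o["tool_pos"][2]-T)
E
```

```text
above t4.50 dock 8.1 0.1 z 156.92 F u,n,z 0.6 -0.5 0.7 w 0.1
hit True t6.62 dock 7.9 -0.0 z 128.02 F u,n,z 0.2 -0.1 4.8 w 0.0
 t6.83 dock 7.8 -0.1 z 127.98 F u,n,z 1.3 -0.2 3.4 w -0.1
tip 0.055380241272555863
```

```bash
python3 - <<'E'
from plant import robot
from h import *
z0=.1280
for d in (.003,.005,.0065,.0072):
    robot.line_to(W(.008,0,z0-d),vel=.012); robot.pause(.25); o=st(robot,"d %.1f"%(d*1e3))
    if o["ft_force"][2]>12.5: break
E
```

```text
d 3.0 t7.44 dock 8.0 0.1 z 125.2 F u,n,z -0.8 -0.7 5.9 w 0.0
d 5.0 t8.01 dock 8.0 0.1 z 123.43 F u,n,z -1.6 -0.4 8.2 w 0.5
d 6.5 t8.53 dock 8.0 0.1 z 122.08 F u,n,z -2.4 -0.3 9.3 w 0.1
d 7.2 t9.03 dock 8.0 0.1 z 121.5 F u,n,z -2.0 -0.5 10.2 w -0.0
```

```bash
python3 - <<'E'
from plant import robot
from h import *
z=.1200
robot.line_to(W(.008,0,z),vel=.012); robot.pause(.2); st(robot,"press")
for x in (.004,.001,-.004,-.012,-.022,-.036):
    h=robot.line_to(W(x,0,z),vel=.02,guard=12); o=st(robot,"%.0f %s"%(x*1e3,h))
    if h: break
robot.pause(.3); st(robot)
cv2.imwrite("pics/t2.png",cv2.resize(robot.grab_frame("top")[120:235,260:375],None,fx=4,fy=4,interpolation=3))
cv2.imwrite("pics/s2.png",cv2.resize(robot.grab_frame("scene")[165:260,260:400],None,fx=4,fy=4,interpolation=3))
a=cv2.imread("pics/t2.png")[:,:400];b=cv2.imread("pics/s2.png")
o=np.zeros((460,800,3),np.uint8);o[:460,:400]=a[:, :400];o[:380,400:]=b[:,100:500];cv2.imwrite("pics/v2.png",o)
E
```

```text
press t9.48 dock 8.1 0.1 z 120.79 F u,n,z -2.5 -0.6 11.3 w 0.1
4 False t9.83 dock 5.4 0.4 z 121.45 F u,n,z 2.8 -0.8 10.0 w -0.3
1 False t10.13 dock 2.5 0.5 z 121.55 F u,n,z 4.5 -1.3 9.6 w -0.1
-4 False t10.53 dock -2.5 0.5 z 121.55 F u,n,z 4.1 -0.6 9.7 w -0.3
-12 False t11.08 dock -10.5 0.5 z 121.54 F u,n,z 4.0 -0.4 9.7 w 0.2
-22 False t11.73 dock -20.4 0.5 z 121.55 F u,n,z 3.7 0.7 9.3 w 0.0
-36 False t12.58 dock -34.4 0.6 z 121.58 F u,n,z 4.4 -0.1 8.3 w -0.0
 t12.88 dock -34.4 0.6 z 121.51 F u,n,z 4.8 -0.1 10.1 w -0.4
```

View pics/v2.png

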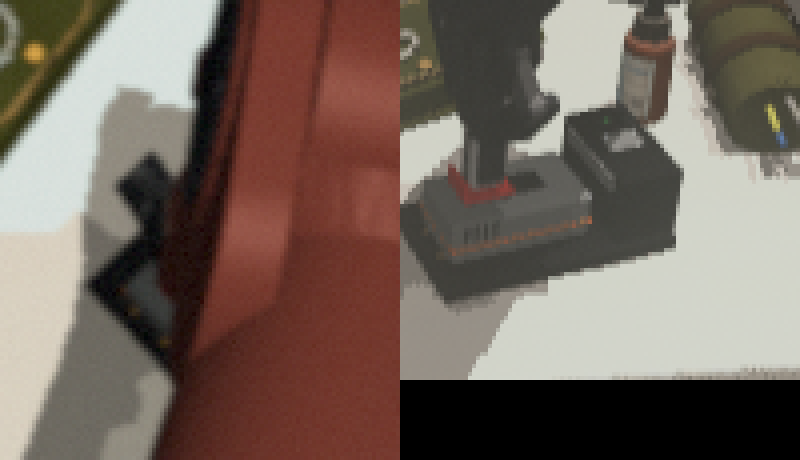

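```bash
python3 - <<'E'
from plant import robot
from h import *
h=robot.line_to(W(-.043,0,.120),vel=.02,guard=12); st(robot,str(h))
robot.line_to(W(-.0405,0,.122),vel=.02)
robot.line_to(W(-.040,0,.17),vel=.06)
robot.line_to(W(-.030,0,.30),vel=.2); robot.set_gripper(.085); robot.pause(.1); st(robot)
c=robot.get_calibration("wrist"); np.save("w3.npy",c,allow_pickle=True); b=robot.grab_frame("wrist"); cv2.imwrite("pics/w3.png",b)
cv2.imwrite("pics/w3c.png",cv2.resize(b[100:270,190:310],None,fx=5,fy=3.5,interpolation=0))
E
```

```text
False t13.48 dock -41.5 0.6 z 121.48 F u,n,z 2.9 0.2 9.6 w 0.0
 t16.43 dock -30.0 0.0 z 300.01 F u,n,z 0.2 -1.0 0.8 w 85.0
```

View pics/w3c.png

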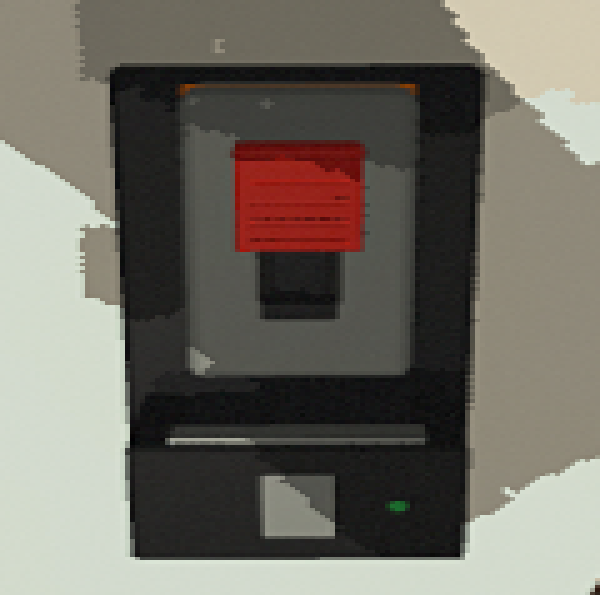

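```bash
python3 - <<'E'
import cv2,numpy as np
from h import *
c=np.load("w3.npy",allow_pickle=True).item()
D=lambda col,row,z:((ray(c,(190+col/5-.5,100+row/3.5-.5),z)[:2]-O)@np.c_[U,N]*1e3).round(1)
print("deckend",D(297,66,.012),"hood",D(166,441,.057),D(425,441,.057))
print("pack",[D(*p,.042) for p in ((181,95),(417,95),(188,377),(411,377))])
print("plate",D(235,250,.056),D(364,250,.056),"catch well",D(261,318,.042),D(341,318,.042))
E
```

```text
deckend [-74.6   0.6] hood [ 33.3 -27.4] [33.2 28.1]
pack [array([-69.7, -22.9]), array([-69.7,  24.9]), array([ 18.2, -23.4]), array([18.2, 25.8])]
plate [-27.1 -11.9] [-27.1  14.2] catch well [-1.5 -7.1] [-1.5 10.2]
```

```bash
python3 - <<'E'
from plant import robot
from h import *
X,Y,Z=-.027,.001,.0145+robot.tip_reach
robot.line_to(W(X,Y,.16),vel=.15)
h=robot.line_to(W(X,Y,Z),vel=.06,guard=8); st(robot,str(h))
if not h:
    robot.set_gripper(0.045); o=st(robot,"grip")
    if o["gripper_width"]>.047:
        robot.line_to(W(X,Y,Z+.03),vel=.05); st(robot,"lift")
        robot.line_to(W(X,Y,.26),vel=.15)
        robot.move_pose([.4279,.3168,.26],[180,0,137.7]); robot.pause(.1); o=st(robot,"tray")
        c=robot.get_calibration("wrist"); np.save("w4.npy",c,allow_pickle=True); b=robot.grab_frame("wrist"); cv2.imwrite("pics/w4.png",b)
E
```

```text
False t18.93 dock -26.7 1.2 z 87.61 F u,n,z -0.4 -0.4 0.1 w 85.1
grip t19.35 dock -26.7 1.2 z 87.62 F u,n,z 0.1 0.8 4.4 w 48.8
lift t20.10 dock -27.1 0.9 z 116.94 F u,n,z 0.5 0.6 -3.5 w 49.0
tray t22.54 dock -337.4 101.7 z 259.87 F u,n,z 0.3 -0.1 -2.8 w 49.3
```

View pics/w4.png

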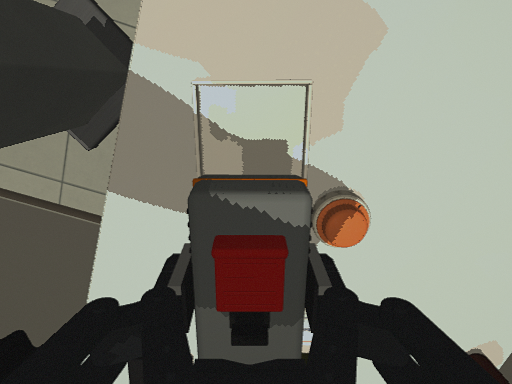

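```bash
python3 - <<'E'
import cv2,numpy as np
from h import *
c=np.load("w4.npy",allow_pickle=True).item()
P=lambda p,z=.02: ray(c,p,z)[:2]
l,r=P((192,81)),P((312.5,80.5)); l2=P((199,178)); r2=P((308,160))
m=(l+r)/2; v=r-l; print(l,r,np.linalg.norm(v),"x-dir",np.degrees(np.arctan2(v[0],-v[1])),np.degrees(np.arctan2(-v[0],v[1])))
x=np.array([-v[1],v[0]])/np.linalg.norm(v)
for s in(1,-1): print("center",m+s*x*.08)
print("timer",P((343,220),.037))
E
```

```text
[0.33285886 0.33397947] [0.40672383 0.41565013] 0.11011871264357892 x-dir 137.87302799525798 -42.126972004742015
center [0.31045853 0.42847687]
center [0.42912416 0.32115274]
timer [0.52812049 0.35339576]
```

```bash
python3 - <<'E'
from plant import robot
from h import *
p=[.4287,.3192]; R=[180,0,137.8]
robot.line_to([*p,.13],vel=.12,rotation=R); robot.pause(.1); st(robot)
robot.line_to([*p,.086],vel=.05)
h=robot.line_to([*p,.077],vel=.01,guard=2.5); st(robot,"down %s"%h)
robot.set_gripper(.06); robot.pause(.2); st(robot,"open")
robot.line_to([*p,.13],vel=.06); robot.line_to([*p,.27],vel=.15); st(robot,"up")
robot.move_pose([.50,.12,.33],R); robot.pause(.2); st(robot,"away")
a=robot.grab_frame("top"); b=robot.grab_frame("scene")
cv2.imwrite("pics/top5.png",a); cv2.imwrite("pics/scene5.png",b)
o=np.zeros((384,800,3),np.uint8); A=cv2.resize(a[130:310,110:370],None,fx=1.6,fy=1.6,interpolation=3); B=cv2.resize(b[150:290,100:290],None,fx=2,fy=2)
o[:A.shape[0],:A.shape[1]]=A; o[:B.shape[0],420:]=B[:,:380]; cv2.imwrite("pics/v5.png",o)
E
```

```text
t23.93 dock -339.6 104.5 z 130.93 F u,n,z -0.9 -0.1 -3.9 w 48.9
down True t25.61 dock -339.8 103.9 z 79.58 F u,n,z -0.3 0.2 5.2 w 49.1
open t26.07 dock -340.2 103.0 z 78.34 F u,n,z 0.7 0.1 0.0 w 60.1
up t28.17 dock -340.0 103.6 z 268.84 F u,n,z -0.5 0.2 -1.3 w 60.1
away t29.25 dock -148.7 16.3 z 329.51 F u,n,z 0.5 1.2 -0.9 w 60.1
```

View pics/v5.png

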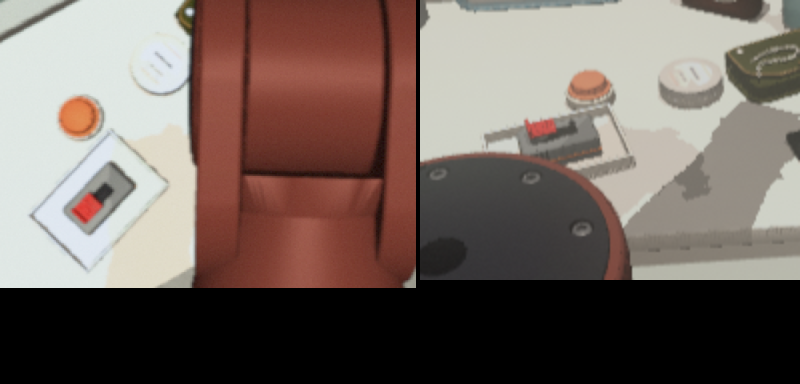

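The picture shows the battery flat and right way up in the middle of the tray, with its red plate at about crop (88,208). The timer (80,118) and the pot (160,65) are where they were. The robot is well clear, so I'm handing in.

```bash
python3 - <<'E'
from plant import robot
import cv2,numpy as np
a=cv2.imread("pics/top0.png").astype(int);b=cv2.imread("pics/top5.png").astype(int)
d=np.abs(a-b).mean(2)
print("timer diff",d[190:217,147:173].mean(),"pot",d[152:187,193:225].mean())
s0,s5=[cv2.imread(f"pics/scene{i}.png").astype(int) for i in (0,5)]
print("dropper scene diff",np.abs(s0-s5)[162:195,340:355].mean(),"pot",np.abs(s0-s5)[178:202,218:252].mean())
robot.job_done()
E
```

```text
timer diff 36.79297245963913 pot 48.12708333333334
dropper scene diff 2.964983164983165 pot 2.8341503267973858
the job is handed in; nothing more can be done
```

The battery is off its dock and lying flat, right way up, in the middle of the white tray. The gripper has let go and the arm is clear. I handed the job in at about 29 s of the 58 s allowed.

**What I did:**
- I found the dock, battery and tray with the top and wrist cameras, then found the plate by touch (its face is about 14 mm above the battery's top).
- I pressed it to a reading of about 11 N and held it down while drawing the battery out about 47 mm. The pull took at most about 5 N and no force guard tripped.
- I gripped the battery across its 50 mm (it read 49 mm), lifted it off, lowered it until it touched the tray floor, opened the jaws and backed away.

**Last checks:**
- **Battery:** the last top and scene pictures show it centred in the tray. The gripper read 60 mm open and no significant force on the tool.
- **Pot and dropper bottle:** comparing scene pictures from before and after gave small pixel differences (about 3 levels out of 255), so neither appears to have moved.
- **Check that disagreed:** the same comparison in the top camera gave large differences for the timer (37) and pot (48). I think this is a brightness change with the arm in view: both look in place in the pictures, and the scene camera agrees for the pot. I did not confirm that cause, and I had no separate numeric check on the timer.
- **Tray position:** the two camera estimates differed by about 4 mm. I aimed between them, well inside the roughly 27 mm of room on each side.

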